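Open the touch-latch mould cupboard

TASK

The pressing moulds are kept in the deeper of the two low cupboards, whose door has no handle. Press its door in near the free edge until the push-to-open catch lets go, let it spring ajar, then reach behind its edge with the fingers and push it wide open, about square to the front, and leave it so. Keep the shallower cupboard shut, and leave everything else lying where it is.

Things in the scene. Friction and masses are not known exactly. Their poses are not given: they have to be found in the camera images.
- deep_cupboard: The DEEP one. Low plywood cupboard fixed on the table, turned up to 0.28 rad, left or right of the other; 220 mm deep (its x, 0 to +220), 200 mm wide (y), 190 mm high. Origin: on the table under the middle of the carcass front; -x points out of the front, +y to its left as the robot sees it. Both cupboards have the same width, height, door and catch, only the depth differs.
- deep_door (a joint): Door hinge of the deep cupboard, rad: 0 shut and latched, grows as the free (-y) edge swings out towards the robot, 1.57 square to the front, limit 1.75; pressed in it goes negative, to a stop at -0.035. Plain panel without handle, 196 wide, 143 high (44 to 187 above the table), 14 thick (mm), hinged at its left (+y) edge; shut, its outer face is 21 mm in front of the carcass.
- deep_door_hinge (a point): Top of the deep cupboard's door's hinge axis, in the plane of the door's inner face: (-7, +98, 187) mm in the cupboard's frame. The hinge is damped (about 1 N at the free edge when moved slowly): after the spring has set the door ajar it stays wherever it is left. There is a 7 mm gap between shut door and carcass.
- deep_door_press (a point): Point on the outer face of the deep cupboard's door, 150 mm from the hinge axis, 165 mm above the table (22 mm under the door top): a good place to press. Pushed in here by 3 to 5 mm (about 3 N; firm stop at 5 mm) the catch lets go; when the finger then draws back, a spring ejector pushes the door out to about 0.55 rad (about 100 mm gap at the free edge) and no further. It does not latch again.
- shallow_cupboard: The SHALLOW one, to be left shut. Low plywood cupboard fixed on the table, turned up to 0.28 rad, left or right of the other; 120 mm deep (its x, 0 to +120), 200 mm wide (y), 190 mm high. Origin: on the table under the middle of the carcass front; -x points out of the front, +y to its left as the robot sees it. Both cupboards have the same width, height, door and catch, only the depth differs.
- shallow_door (a joint): Door hinge of the shallow cupboard, rad: 0 shut and latched, grows as the free (-y) edge swings out towards the robot, 1.57 square to the front, limit 1.75; pressed in it goes negative, to a stop at -0.035. Plain panel without handle, 196 wide, 143 high (44 to 187 above the table), 14 thick (mm), hinged at its left (+y) edge; shut, its outer face is 21 mm in front of the carcass.
- hole_board: Bystander: loose wooden strip 55 x 260 x 16 mm with three 30 mm holes, lying in front of the cupboards; the doors swing above it. Origin: centre of its underside, long side along y.
- flower_stamp: Bystander: turned wooden stamp, 38 mm across, 48 mm tall, loose on top of the deep cupboard, 80 to 100 mm behind the carcass front. Origin: centre of its underside.
- round_stamp: Bystander: a like wooden stamp, loose on top of the shallow cupboard, 80 to 92 mm behind the carcass front. Origin: centre of its underside.
- spatula: Bystander: loose spatula 200 mm long on the table at the right. Origin near its middle, handle to -x.
- bowl: Bystander: loose white bowl, 120 mm across, 40 mm tall, on the table at the left. Origin: centre of its underside.
- press_bar: Bystander: loose wooden bar 220 x 45 x 30 mm on the table at the right, long side along x. Origin: centre of its underside.
- sweets_board: Bystander: loose wooden board 240 x 180 x 22 mm with pressed sweets on it, 33 mm tall in all, on the table at the left. Origin: centre of its underside.

How it is judged:
By the outcome, as a careful person would: the job done as asked, in the order asked, and still so for the second after the job is handed in, with the robot touching nothing.
It also fails if it takes over 45 s, if anything falls off the work surface, if the arm or the gripper's body presses on something with over 40 N, if the wrist force passes 120 N, or if a joint passes its speed limit or range.

ROBOT

A 6-joint arm with a two-finger parallel gripper is mounted at the origin on the work surface. World frame = base frame: x ahead of the robot, y to its left, z up, the work surface at z = 0. Lengths are in m, angles in rad, forces in N, time in s.
With the tool pointing down it reaches from about 0.2 to 0.875 m from the base axis. Payload 3.4 kg.
Tool frame: the origin (TCP) lies between the finger pads; the fingertips stand 25 mm ahead of it and the grasp point (between the pads) lies 6 mm ahead of it (r.nose_length is the z of the fingertips in the tool frame, in m); z points along the fingers, y is the line along which they close (so a half turn about z gives the same grasp; the last joint's range is limited). The gripper opens to 94 mm and grips with 3 to 60 N. Pads are 16 mm wide; open, the fingers measure 119 mm over their backs; the gripper's body (75 mm by 177 mm) begins 78 mm behind the grasp point.
Start: joints at [-1.262, 0.276, 1.505, -0, 1.361, -0.121], TCP at [0.24, -0.523, 0.23] pointing down, gripper open.
Joint ranges: [-2.89, 2.89], [-0.75, 2.08], [0.22, 2.7], [-1.18, 4.32], [0.11, 2.71], [-2.7, 2.7]. Speed limits (rad/s): [2.57, 2.57, 3.14, 3.14, 3.14, 3.14].

INTERFACE

Orientations are given as a unit quaternion [w, x, y, z].
In Python, from plant import r, gripper_to, inverse_kinematics, vision, models, telemetry gives the robot as it stands. Calls block until the motion is done:
- r.move_to(position, orientation): joint-space move of the TCP to a pose.
- r.move_l(position, rot=None, vel=0.15, guard=None): straight line of the TCP; rot=None keeps the orientation; vel is the mean speed in m/s. With guard (N) it stops when the force on the tool has changed by that much, and returns True; else False.
- r.movej(angles): joint-space move.
- gripper_to(opening, f_grip=None): finger opening in m; f_grip is the grip in N (None keeps the last); returns when the fingers have stopped.
- r.hold(seconds).
- inverse_kinematics(position, orientation): joint angles nearest the present ones, or None.
- vision.snapshot(name): name is "side" or "top"; returns the picture (420x560x3 uint8, red, green, blue); there is no depth.
- vision.get_calibration(name): a dict with "fx", "fy", "cx", "cy" (pixels), "position" and "orientation" of the camera in the world. Camera axes: x right, y down, z forward; pixel columns grow to the right and rows downward; lengths in m; the calibration is good to about 2 mm. A picture is of the moment at which its call begins. get_calibration takes no time and is no camera call.
A pose or a line that the arm cannot do raises r.PlanningError and nothing moves.
- r.sign_off(): hands the job in; it is judged then, once.
Trained networks look in the newest picture that a camera, given by its name, has taken for a name from the list of things; names that differ only in an ending like _2 or _b are one class to them, and where a whole thing is asked for, a point or a joint stands for the part that bears it (a point fixed in the world has none). Each returns a list of dicts, best first, with "score" (0 to 1); they miss things now and then, are a little off and sometimes report something else, mostly with a low value. They report only what shows in the picture. A call takes as long as a camera call.
- models.boxes_of(thing, camera): "at" ([x, y, z] in m, in world coordinates, good to about 4 mm: the middle of the surface that is visible of it).
- models.regions_of(thing, camera): "pixels" (420x560 bool, what is visible of it).
- models.mark_of(thing, camera): "at" ([x, y, z] in m, in world coordinates, good to about 4 mm: a listed point, or the origin of a listed thing).
Readings, each from a call of its own:
- telemetry.current_t(): time.
- telemetry.current_joints(): joint angles.
- telemetry.current_dq(): joint speeds.
- telemetry.current_joint_efforts(): joint torques, N m.
- telemetry.current_ee_pos(): TCP position.
- telemetry.current_tool_rot(): TCP orientation.
- telemetry.current_wrist_force(): force on the tool from outside, world axes, zero at the start.
- telemetry.current_torque(): the same for the moment, N m.
- telemetry.current_opening(): finger opening in m.
- telemetry.current_finger_force(): force on a finger pad.
Only numpy, scipy, OpenCV 4.12 (cv2) and the standard library are available. Lean on these libraries where they do the work, as an engineer would, in place of code of your own. Each camera call takes 0.05 s, during which the arm holds its last target. There are 200 camera calls.

## Working session

There is one attempt and no reset: what is moved stays moved. The work goes in short steps, each a Python script; the robot and the scene stay as the last script left them, time stands still between calls to the robot, and variables do not carry over. Pictures are saved under pics/ and viewed, at most 10 in all, crops included, and the job is handed in when it is done.

```bash
ls; mkdir -p pics; python3 - <<'E'
from plant import *
from plant import r,vision,models,telemetry
import cv2,numpy as np
for c in("side","top"):
    im=vision.snapshot(c); cv2.imwrite(f"pics/{c}0.png",im[:,:,::-1])
    k=vision.get_calibration(c); print(c,k)
    for n in["deep_cupboard","shallow_cupboard","deep_door_hinge","deep_door_press","flower_stamp","round_stamp","hole_board","bowl","press_bar","sweets_board","spatula"]:
        print(n,[(np.round(d["at"],3).tolist(),round(d["score"],2)) for d in models.mark_of(n,c)][:3])
print(telemetry.current_t(), r.nose_length)
E
```

```text
pics
side {'fx': 402.5719895808411, 'fy': 402.5719895808411, 'cx': 279.93782901650053, 'cy': 207.94769232930167, 'position': array([0.33135074, 0.88262098, 0.70454519]), 'orientation': array([ 0.04863086, -0.09933587,  0.86946152, -0.48146037])}
deep_cupboard [([0.596, -0.2, -0.003], 0.95)]
shallow_cupboard [([0.634, 0.165, 0.002], 0.81)]
deep_door_hinge [([0.598, -0.101, 0.184], 0.67)]
deep_door_press [([0.568, -0.243, 0.164], 0.87)]
flower_stamp [([0.693, -0.178, 0.192], 0.59), ([0.56, 0.493, 0.002], 0.59)]
round_stamp [([0.718, 0.166, 0.19], 0.63), ([0.562, 0.496, 0.002], 0.22)]
hole_board [([0.468, 0.028, 0.005], 0.95)]
bowl [([0.338, 0.45, -0.0], 0.55)]
press_bar [([0.582, -0.474, 0.004], 0.73)]
sweets_board [([0.564, 0.499, 0.002], 0.65)]
spatula [([0.355, -0.437, 0.0], 0.94), ([0.594, -0.199, -0.001], 0.18)]
top {'fx': 501.30448420561714, 'fy': 501.30448420561714, 'cx': 262.3827252745708, 'cy': 206.88383347989495, 'position': array([0.31704057, 0.01327508, 1.68050991]), 'orientation': array([-0.05047378,  0.71300215, -0.69794193,  0.04424239])}
deep_cupboard [([0.593, -0.204, -0.004], 0.67)]
shallow_cupboard [([0.643, 0.166, 0.003], 0.85)]
deep_door_hinge [([0.6, -0.101, 0.187], 0.74)]
deep_door_press [([0.567, -0.25, 0.165], 0.85)]
flower_stamp [([0.692, -0.182, 0.191], 0.43)]
round_stamp [([0.601, -0.103, 0.189], 0.62), ([0.717, 0.168, 0.191], 0.58)]
hole_board [([0.469, 0.03, 0.0], 0.68), ([0.362, -0.435, -0.0], 0.27)]
bowl [([0.34, 0.454, -0.0], 0.84)]
press_bar [([0.577, -0.472, 0.0], 0.73)]
sweets_board [([0.557, 0.498, -0.004], 0.55)]
spatula [([0.36, -0.436, 0.002], 0.73)]
1.2 0.025
```

View pics/side0.png

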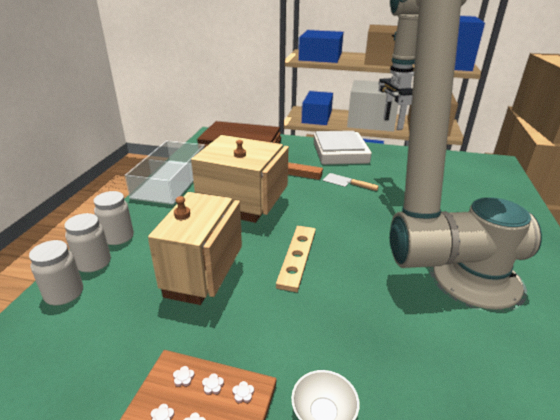

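View pics/top0.png

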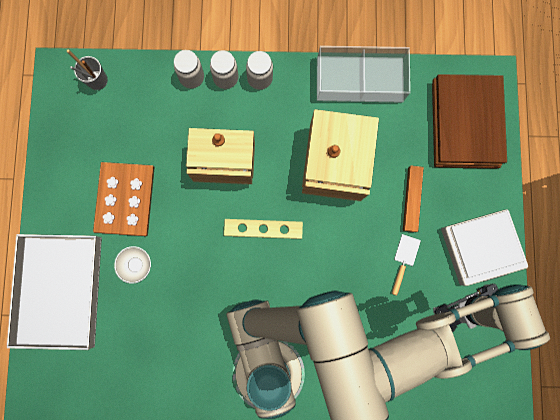

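Deep cupboard is the right one in the top picture (front edge about (305,193)–(371,197), stamp at (333,151)), and the marks agree with this from both cameras. Yaw is about -0.12 rad. The space in front of it is free apart from the low hole board at (263,228).

```bash
cat > h.py <<'E'
from plant import r,gripper_to,inverse_kinematics,vision,models,telemetry
import numpy as np,cv2
from scipy.spatial.transform import Rotation as R
YAW=-0.12; H=np.array([0.5993,-0.1025])
X=np.array([np.cos(YAW),np.sin(YAW)]); Y=np.array([-X[1],X[0]])
d=lambda t:-np.cos(t)*Y-np.sin(t)*X      # hinge -> free edge
n=lambda t:-np.cos(t)*X+np.sin(t)*Y      # outward normal
def quat(t,flip):
    y=np.r_[d(t),0]*flip; z=np.array([0,0,-1.]); 
    return np.roll(R.from_matrix(np.c_[np.cross(y,z),y,z]).as_quat(),1)
def P(t,s,off,z): return np.r_[H+s*d(t)+off*n(t),z]  # off: from inner face, outward +
ZW=0.173
E
python3 - <<'E'
from h import *
for f in(1,-1):
    for p in[(0,.15,.05,.24),(0,.15,.02,ZW),(.25,.175,0,.25),(.55,.17,-.01,ZW),(1.,.17,-.01,ZW),(1.57,.17,-.01,ZW)]:
        q=inverse_kinematics(P(*p),quat(p[0],f)); print(f,P(*p).round(3),None if q is None else np.round(q,2))
E
```

```text
1 [ 0.532 -0.245  0.24 ] [-0.55  0.29  1.47 -0.    1.39  1.14]
1 [ 0.561 -0.249  0.173] [-0.53  0.37  1.51 -0.    1.26  1.16]
1 [ 0.536 -0.266  0.25 ] [-0.58  0.3   1.42 -0.    1.42  1.36]
1 [ 0.502 -0.242  0.173] [-0.57  0.29  1.64 -0.    1.22  1.67]
1 [ 0.451 -0.186  0.173] [-0.53  0.19  1.78 -0.    1.18  2.16]
1 [ 0.429 -0.092  0.173] None
-1 [ 0.532 -0.245  0.24 ] [-0.55  0.29  1.47 -0.    1.39 -2.  ]
-1 [ 0.561 -0.249  0.173] [-0.53  0.37  1.51 -0.    1.26 -1.98]
-1 [ 0.536 -0.266  0.25 ] [-0.58  0.3   1.42 -0.    1.42 -1.78]
-1 [ 0.502 -0.242  0.173] [-0.57  0.29  1.64 -0.    1.22 -1.48]
-1 [ 0.451 -0.186  0.173] [-0.53  0.19  1.78 -0.    1.18 -0.98]
-1 [ 0.429 -0.092  0.173] [-0.37  0.11  1.87 -0.    1.16 -0.25]
```

```bash
python3 - <<'E'
from h import *
gripper_to(0.0)
q=quat(0,-1)
r.move_to(P(0,.15,.08,.24),q)
r.move_l(P(0,.15,.045,ZW))
g=r.move_l(P(0,.15,.002,ZW),vel=0.03,guard=12)
p=telemetry.current_ee_pos(); print(g,"off",(p[:2]-H)@n(0),"F",telemetry.current_wrist_force())
r.move_l(P(0,.15,.17,ZW),vel=0.15)
r.move_l(P(0,.15,.17,.27),vel=0.2)
for c in("side","top"):
    im=vision.snapshot(c); cv2.imwrite(f"pics/{c}1.png",im[:,:,::-1])
    print([(np.round(e["at"],3).tolist(),round(e["score"],2)) for e in models.mark_of("deep_door_press",c)+models.mark_of("deep_door_hinge",c)])
print(telemetry.current_t())
E
```

```text
True off 0.018944439235329066 F [-1.59671936 -0.33760102  1.14678938]
[([0.494, -0.204, 0.166], 0.7), ([0.598, -0.1, 0.185], 0.98)]
[([0.496, -0.21, 0.166], 0.87), ([0.603, -0.1, 0.187], 0.71)]
7.9833
```

View pics/side1.png

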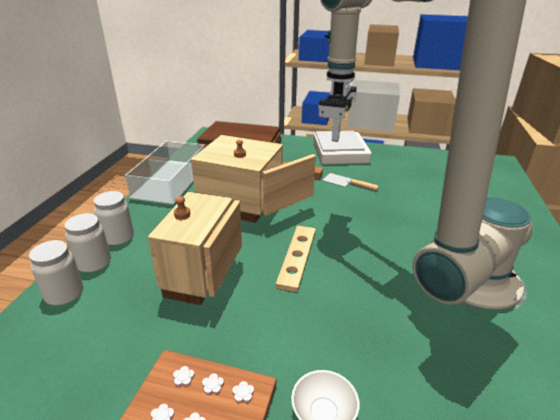

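The side view shows the door ajar, free edge near (313,175), at about 0.57 rad. The other door is shut and the stamps are standing. Next I'll go behind the edge and sweep it open.

```bash
python3 - <<'E'
from h import *
r.move_to(P(.25,.172,0,.27),quat(.25,-1))
r.move_l(P(.25,.172,0,ZW),vel=0.12)
for t in np.linspace(.45,1.57,9):
    if r.move_l(P(t,.172,-.009,ZW),quat(t,-1),vel=0.1,guard=15): print("guard",t); break
print("F",telemetry.current_wrist_force())
p=P(1.57,.172,-.07,ZW)
r.move_l(p,vel=.15); r.move_l(p+[0,0,.12],vel=.2)
r.move_to(np.array([.36,-.42,.32]),quat(1.2,-1))
for c in("side","top"):
    im=vision.snapshot(c); cv2.imwrite(f"pics/{c}2.png",im[:,:,::-1])
    pr,hi=models.mark_of("deep_door_press",c),models.mark_of("deep_door_hinge",c)
    for l in(pr,hi): print([(np.round(e["at"],3).tolist(),round(e["score"],2)) for e in l])
print(telemetry.current_t())
E
```

```text
F [ 0.12840672 -8.84189803 -1.62054995]
[([0.459, -0.039, 0.164], 0.65)]
[([0.46, -0.04, 0.168], 0.17)]
[([0.461, -0.043, 0.163], 0.57)]
[([0.599, -0.099, 0.187], 0.8)]
15.7333
```

View pics/side2.png

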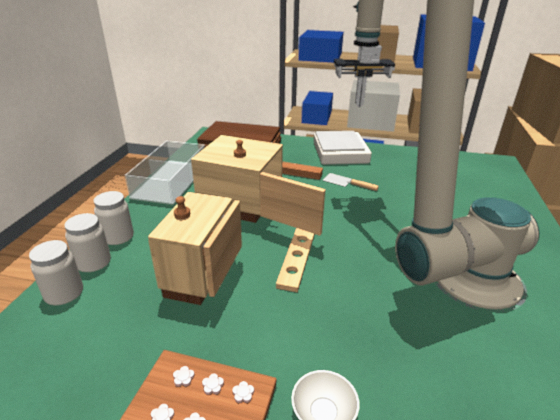

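View pics/top2.png

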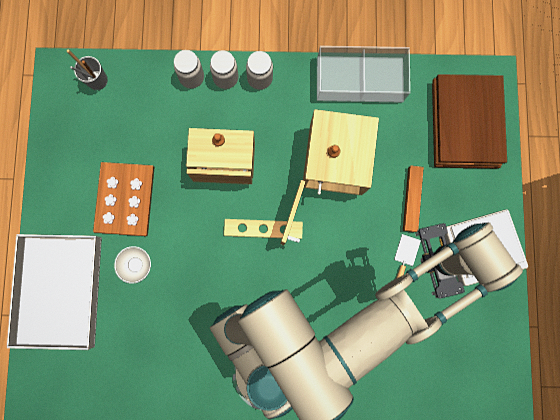

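```bash
cat >> h.py <<'E'
def unproj(c,uv,z):
    k=vision.get_calibration(c); M=R.from_quat(np.roll(k["orientation"],-1)).as_matrix()
    v=M@np.array([(uv[0]-k["cx"])/k["fx"],(uv[1]-k["cy"])/k["fy"],1]); return k["position"]+v*(z-k["position"][2])/v[2]
E
python3 - <<'E'
from h import *
for n_,a,b in[("door",(302,182),(284,243)),("right edge",(378,116),(372,194)),("left edge",(313,111),(305,187)),("back",(313,111),(378,116))]:
    A,B=unproj("top",a,.188),unproj("top",b,.188); print(n_,A.round(3),B.round(3),np.degrees(np.arctan2(*(B-A)[1::-1])).round(1))
im=cv2.imread("pics/top2.png")[95:260,270:400]; cv2.imwrite("pics/crop2.png",cv2.resize(im,None,fx=3.5,fy=3.5,interpolation=cv2.INTER_CUBIC))
E
```

```text
door [ 0.597 -0.089  0.188] [ 0.411 -0.038  0.188] 164.5
right edge [ 0.807 -0.321  0.188] [ 0.564 -0.3    0.188] 175.3
left edge [ 0.82  -0.121  0.188] [ 0.581 -0.099  0.188] 174.7
back [ 0.82  -0.121  0.188] [ 0.807 -0.321  0.188] -93.5
```

View pics/crop2.png

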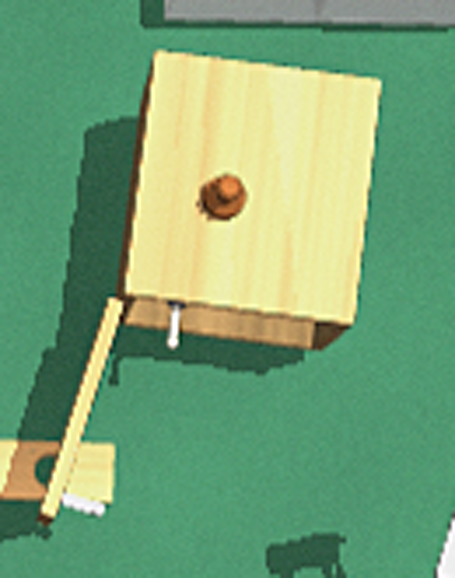

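The crop shows the door at about 100°, against its limit. The white catch plate on its inner face (about (80,503) in the crop) pushed it further than planned. I'll nudge it back to square from the outer face, slowly.

```bash
python3 - <<'E'
from h import *
q=quat(1.57,-1)
a=P(1.57,.165,.09,.30)
r.move_to(np.r_[P(1.57,.165,-.09,.30)],q)
r.move_l(a,vel=.2)
r.move_l(P(1.57,.165,.09,ZW),vel=.15)
r.move_l(P(1.57,.165,.06,ZW),vel=.06,guard=12)
g=r.move_l(P(1.57,.165,.022,ZW),vel=.03,guard=12)
print(g,telemetry.current_wrist_force())
r.move_l(P(1.57,.165,.08,ZW),vel=.12); r.move_l(a,vel=.2)
r.move_l(P(1.57,.165,-.09,.30),vel=.2)
r.move_to(np.array([.36,-.42,.32]),quat(1.2,-1))
for c in("side","top"):
    im=vision.snapshot(c); cv2.imwrite(f"pics/{c}3.png",im[:,:,::-1])
    for n_ in("deep_door_press","deep_door_hinge","hole_board","flower_stamp","round_stamp"): print(c,n_,[(np.round(e["at"],3).tolist(),round(e["score"],2)) for e in models.mark_of(n_,c)[:2]])
cv2.imwrite("pics/crop3.png",cv2.resize(im[95:260,170:400,::-1],None,fx=3.4,fy=3.4,interpolation=cv2.INTER_CUBIC))
print(telemetry.current_t())
E
```

```text
False [-0.38835994 -0.35864914  0.07586415]
side deep_door_press [([0.45, -0.068, 0.165], 0.83), ([0.691, -0.179, 0.191], 0.56)]
side deep_door_hinge [([0.6, -0.098, 0.184], 0.64)]
side hole_board [([0.468, 0.026, 0.01], 0.59)]
side flower_stamp [([0.696, -0.183, 0.193], 0.66)]
side round_stamp []
top deep_door_press [([0.451, -0.074, 0.166], 0.92)]
top deep_door_hinge [([0.6, -0.101, 0.188], 0.58)]
top hole_board [([0.469, 0.03, 0.003], 0.81)]
top flower_stamp [([0.692, -0.182, 0.186], 0.52), ([0.594, -0.202, -0.001], 0.4)]
top round_stamp [([0.715, 0.167, 0.188], 0.57), ([0.639, 0.166, 0.0], 0.28)]
24.9333
```

View pics/crop3.png

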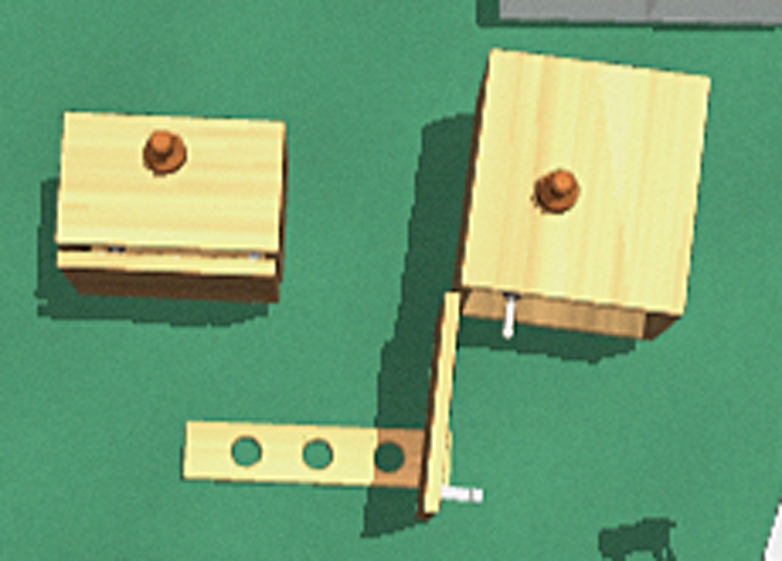

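View pics/side3.png

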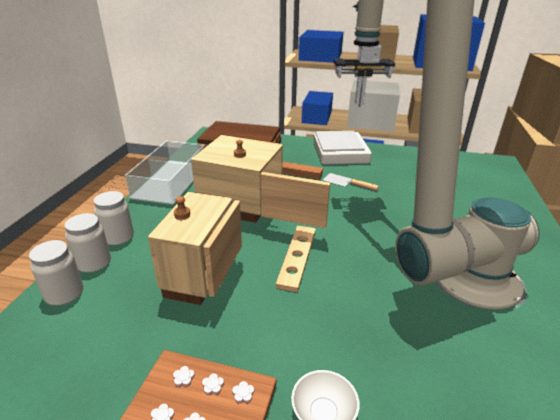

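The crop shows the door square to the front ((453,293) to (428,515), parallel to the carcass side). The other door is still shut, and the stamps and hole board haven't moved. The robot is clear.

```bash
python3 -c "
from plant import r
print(r.sign_off())"
```

```text
the job is handed in; nothing more can be done
None
```

The deep cupboard's door is open about square to the front and the job is handed in; the sweep first took the door to its 1.75 rad limit, so I nudged it back from the outer face, the shallow cupboard stayed shut, and the last pictures show nothing else moved.

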